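# Empty the lathe's catch drawer into the compartment tote

### The arm

A 6-joint arm with a two-finger parallel gripper is mounted at the origin on a cart in front of the work surface, level with it; the furniture and walls round the work are solid. World frame = base frame: x ahead of the robot, y to its left, z up, the work surface at z = 0. Lengths are in m, angles in rad, forces in N, time in s.
With the tool pointing down it reaches from about 0.325 to 0.9 m from the base axis. Payload 3.5 kg.
Tool frame: the origin (TCP) lies midway between the tips of the shut fingers; the grasp point (between the pads) lies 19 mm behind it (robot.hold_point_z is the distance from the TCP to the grasp point, in m); z points along the fingers, y is the line along which they close (so a half turn about z gives the same grasp; the last joint's range is limited). The gripper opens to 85 mm and grips with 20 to 120 N. Pads are 22 mm wide; open, the fingers measure 114 mm over their backs; the gripper's body (76 mm by 85 mm) begins 54 mm behind the grasp point. The pads swing forward as they close: fully open they stand 13 mm farther back than shut.
Start: joints at [1.09, 0.276, -0.026, 1.268, 0, 1.467], TCP at [0.231, 0.581, 0.231] pointing down, gripper open.
Joint ranges: [-3.12, 3.12], [-0.85, 1.88], [-1.08, 1.24], [-1.95, 2.15], [-1.57, 1.53], [-3.14, 3.14]. Speed limits (rad/s): [2.57, 2.57, 3.14, 3.14, 3.14, 3.14].

### API

Orientations are given as a 3x3 rotation matrix whose columns are the frame's x, y, z axes.
In Python, from rig import robot gives the robot as it stands.
- The arm moves only by the tool jog_arm, never from a script. Its argument "rows" is a list of rows, each a list of 4 numbers: the shift along the tool's x, y, z each as a share of 600 mm, from -1 to 1, then the turn about the tool's z as a share of 180 degrees, from -1 to 1. A call has 1 to 12 rows; each row shifts and turns the commanded pose from where the row before left it, along the tool's axes as they then stand; what a row does not reach is not made up. A row lasts 1/8 s, in which the tool goes at most 62.5 mm and 10.7 degrees, less where a joint would pass 70% of its speed; a pose out of reach is approached as far as the arm can. A call with a number of a shift or a turn outside -1 to 1 is refused whole. A call with a gripper value outside its range is refused whole. "grip" is the opening, from 0 (shut) to 1 (fully open), set as the call begins (left out, the last holds). The fingers move at their own pace and stop on an object; "newtons" is the grip in N (left out, the last holds). Time passes only in rows, so rows that do not move let the fingers close. It gives the time, the measured TCP pose, the force, the opening and the grip force at its end, in the units of the state.
- robot.read_state(): the state, without advancing time (a new reading comes with each control period).
- robot.grab_frame(name): name is "side" or "top" or "wrist"; returns (picture, depth): 480x640x3 uint8, red, green, blue; 480x640 float32, m along the optical axis (not along the pixel's ray), 0 where there is no reading.
- robot.calibration(name): a dict with "fx", "fy", "cx", "cy" (pixels), "T" (4x4, takes a point from camera to world coordinates); the wrist camera has in their place "T_tool_cam" (4x4, takes a point from camera to tool coordinates, whose origin is the TCP and whose axes are the flange's). Camera axes: x right, y up, looking along -z (the intrinsics and any distortion apply to the point x, -y, -z); pixel columns grow to the right and rows downward; lengths in m; the calibration is good to about 2 mm. A picture is of the moment at which its call begins: read the wrist's pose just before it. calibration takes no time and is no camera call.
- robot.job_done(): hands the job in; it is judged then, once.
The state is a dict: "time_s": time; "joints": joint angles; "dq": joint speeds; "joint_efforts": joint torques, N m; "tool_pos": TCP position; "eef_rot": TCP orientation; "contact_force": force on the tool from outside, world axes, zero at the start; "ft_torque": the same for the moment, N m; "grip_width": finger opening in m; "grip_force": force on a finger pad.
Only numpy, scipy, OpenCV 4.12 (cv2) and the standard library are available. Lean on these libraries where they do the work, as an engineer would, in place of code of your own. Each camera call takes 0.05 s, during which the arm holds its last target. There are 200 camera calls.

### The job

Empty the catch drawer of the small lathe: pull the drawer out, lift out the two finished brass valve bodies (square in the middle, a round threaded end on either side) and lay them gently, without dropping them, in the two empty lanes of the grey tote, one to a lane, flat and along the lane, beside the one that already lies there. Leave the plain sawn bar end in the drawer and push the drawer fully home again. Do not knock over the jar of bolts.

Things in the scene. Friction and masses are not known exactly. Their poses are not given: they have to be found in the camera images.
- catch_drawer (a joint): catch drawer in the dark green stand of the small lathe at the right: 0 = fully home, 0.17 m = fully out, straight along -x of drawer_handle; stays where left (about 3 N). Shut, the stand covers its contents. Inside 178 (x) by 222 (y) mm, walls 28 mm above the floor; front panel 244 mm wide, top 170 mm above the bench. Stand: fixed, 268 mm wide, flat top 181 mm high (188 at the side edges).
- drawer_handle (a point): middle of the drawer's steel bar handle; x points level into the machine, y to the machine's left, z up. Round bar 10 mm thick, 100 mm long along y, 42 mm in front of the front panel (37 mm free gap behind it), 150 mm above the bench, on two posts 48 mm either side. The lathe on the stand, up to 310 mm high, begins 155 mm behind the shut drawer's handle.
- drawer_floor (a point): centre of the drawer's inner floor, top surface, 124 mm above the bench, 142 mm behind the handle bar; moves with the drawer. Axes as drawer_handle's.
- valve_a: finished brass valve body, 105 mm long: middle 47 mm of 30 mm square section, then at each end a round threaded spigot 22 to 23 mm thick and 29 mm long. Origin at its centre; x along its length. It lies flat in the drawer, centre 15 mm above the drawer floor, its length roughly along drawer_handle's x. 0.39 kg.
- valve_b: a second finished valve body, identical to valve_a, in the drawer.
- bar_end: plain sawn bar end of the same 30 mm square brass bar, 76 mm long, without spigots; origin at its centre, x along its length. It lies in the drawer beside the valve bodies, in any order with them, and stays there.
- tote: grey half-height tote, fixed on the bench left of the jar, 142 (x) by 268 (y) by 52 mm high, walls 4 mm, floor 5 mm thick. Origin: centre of its underside. Two partitions 28 mm high divide it into three lanes along its x axis, each 134 mm long and 83 to 85 mm wide, with centre lines at y = +0.088 (left, already taken by valve_c), 0 and -0.088 m.
- valve_c: a finished valve body, identical to valve_a, that already lies in the tote's left lane and stays there. Origin at its centre.
- bolt_jar: glass jar of bolts with a tin lid, 66 mm across, 102 mm high, standing on the bench between the drawer and the tote. Origin: centre of its underside.

How it is judged:
By the outcome, as a careful person would: the job done as asked, in the order asked, and still so for the second after the job is handed in, with the robot touching nothing.
It also fails if it takes over 72 s, if anything falls off the work surface, if the arm or the gripper's body presses on something with over 40 N, if the wrist force passes 120 N, or if a joint passes its speed limit or range.

## Working session

There is one attempt and no reset: what is moved stays moved. The work goes in short steps, Python scripts to look and compute and a tool call to move; the robot and the scene stay as the last step left them, time stands still between calls to the robot, and variables do not carry over. Pictures are saved under pics/ and viewed, at most 10 in all, crops included, and the job is handed in when it is done.

Besides the shell and the picture viewer there is one more tool, called after "Request:" as name([rows], argument=value, ...), one row to a line, values as JSON. jog_arm: Moves the arm, as the interface text tells. Shift numbers are shares of 600 mm and turn numbers shares of 180 degrees, none past 1 either way. Its arguments: {"type":"object","properties":{"rows":{"type":"array"},"grip":{"type":"number"},"newtons":{"type":"number"}},"required":["rows"]}

```bash
mkdir -p pics; ls; cat > h.py <<'E'
import numpy as np, cv2
from rig import robot
def world(c,u,v,d,T=None):
    k=robot.calibration(c); T=k["T"] if T is None else T
    p=np.array([(u-k["cx"])/k["fx"]*d,-(v-k["cy"])/k["fy"]*d,-d,1]); return (np.array(T)@p)[:3]
def cloud(c,depth,T=None):
    k=robot.calibration(c); T=np.array(k["T"] if T is None else T)
    v,u=np.mgrid[0:480,0:640]; d=depth
    P=np.stack([(u-k["cx"])/k["fx"]*d,-(v-k["cy"])/k["fy"]*d,-d],-1)
    return P@T[:3,:3].T+T[:3,3]
E
python3 - <<'E'
from h import *
s=robot.read_state(); print(s)
for c in("side","top"):
    im,d=robot.grab_frame(c); k=robot.calibration(c); print(c,k)
    cv2.imwrite(f"pics/{c}0.png",im[:,:,::-1]); np.save(f"{c}0.npy",d)
print(robot.calibration("wrist"))
E
```

```text
pics
{'time_s': 0.0, 'joints': array([ 1.08957922e+00,  2.77117280e-01, -2.78846766e-02,  1.26801071e+00,
        5.88353820e-06,  1.46740594e+00]), 'dq': array([ 6.78223981e-04, -9.10275399e-04,  4.16301902e-04,  4.17325927e-04,
       -4.67083773e-04, -5.09698636e-05]), 'joint_efforts': array([-4.57892156e-05, -4.45507801e+01,  2.95202869e+01,  1.62138854e-02,
       -2.23584389e-04,  3.82445052e-06]), 'tool_pos': array([0.23020123, 0.58021956, 0.23016768]), 'eef_rot': array([[-9.29468432e-01,  3.68900219e-01, -1.03106668e-03],
       [ 3.68901585e-01,  9.29466391e-01, -1.96191145e-03],
       [ 2.34592258e-04, -2.20389689e-03, -9.99997544e-01]]), 'contact_force': array([ 0.07020969, -0.36068668,  1.35581069]), 'ft_torque': array([0.02317843, 0.00417909, 0.00359059]), 'grip_force': 0.0, 'grip_width': 0.0853866576947511}
side {'fx': 458.08832367288744, 'fy': 458.08832367288744, 'cx': 315.6413455581046, 'cy': 242.31122021300862, 'T': array([[ 0.5551841 ,  0.4720973 , -0.6847589 , -0.28099241],
       [-0.83160649,  0.32912536, -0.44733337, -0.6895144 ],
       [ 0.01418665,  0.817802
[... 209 characters left out ...]
y([[-0.06510265,  0.9747128 , -0.21376765,  0.29424977],
       [-0.99786752, -0.06459886,  0.00934885, -0.14376698],
       [-0.0046967 ,  0.21392043,  0.9768398 ,  1.24073781],
       [ 0.        ,  0.        ,  0.        ,  1.        ]])}
{'fx': 382.1073088982828, 'fy': 382.1073088982828, 'cx': 323.15223787610086, 'cy': 242.45493188646734, 'T_tool_cam': array([[ 1.18866968e-04,  9.58202867e-01,  2.86089587e-01,
         7.23618340e-02],
       [ 9.99999967e-01, -4.92383036e-05, -2.50574238e-04,
         2.01280536e-04],
       [-2.26014387e-04,  2.86089608e-01, -9.58202841e-01,
        -1.42067180e-01],
       [ 0.00000000e+00,  0.00000000e+00,  0.00000000e+00,
         1.00000000e+00]])}
```

View pics/side0.png

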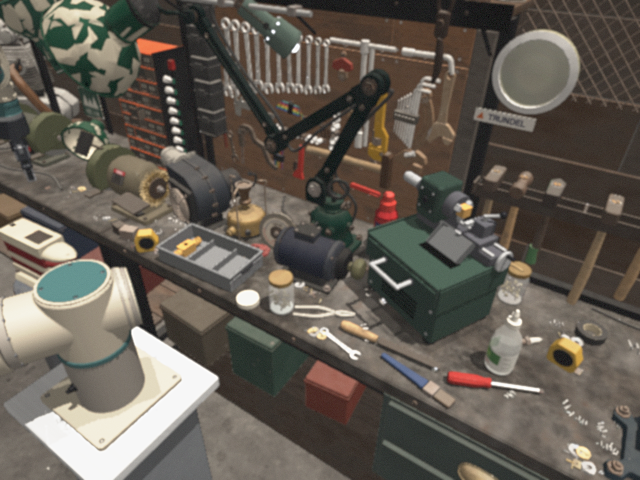

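View pics/top0.png

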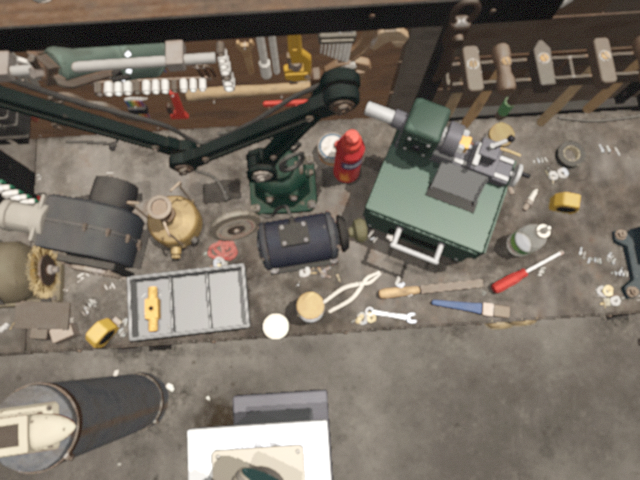

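Side view: tote near (210,255), jar (281,292), drawer handle bar about (372,265)-(408,288). Top view: tote corners (128,277), (245,265), (250,310), (132,340), valve_c (152,308), jar lid (310,305), handle bar (393,247)-(440,262).

```bash
python3 - <<'E'
from h import *
ds=np.load("side0.npy");dt=np.load("top0.npy")
W={"side":cloud("side",ds),"top":cloud("top",dt)}
D={"side":ds,"top":dt}
def reg(c,u0,u1,v0,v1,z0,z1):
    P=W[c][v0:v1,u0:u1].reshape(-1,3); d=D[c][v0:v1,u0:u1].ravel()
    return P[(d>0)&(P[:,2]>z0)&(P[:,2]<z1)]
def rect(P): 
    (c,s,a)=cv2.minAreaRect((P[:,:2]*1000).astype(np.float32)); return np.round(c,1),np.round(s,1),round(a,2),len(P),np.round(np.median(P[:,2]),4)
print("handle top",rect(reg("top",380,450,235,275,.135,.165)))
print("handle side",rect(reg("side",365,415,255,295,.140,.165)))
for c,r in(("top",(365,512,140,262)),("side",(365,505,200,300))):
    P=reg(c,*r,.174,.186);print("stand top",c,rect(P))
    print(" bench",np.median(reg(c,0,640,250,325,-.02,.02)[:,2]))
for c,r in(("top",(120,255,258,345)),("side",(155,268,220,292))):
    print("tote rim",c,rect(reg(c,*r,.044,.062)))
for c,r in(("top",(140,165,280,335)),("side",(170,205,230,260))):
    print("valve_c",c,rect(reg(c,*r,.026,.040)))
for c,r in(("top",(290,330,285,325)),("side",(262,300,265,318))):
    print("jar",c,rect(reg(c,*r,.095,.115)))
im=cv2.imread("pics/top0.png");a=cv2.resize(im[225:285,370:470],(800,480),interpolation=cv2.INTER_CUBIC)
cv2.imwrite("pics/c1.png",a)
# max heights between
for c in W:
    P=W[c]
    m=(P[...,0]>.3)&(P[...,0]<.6)&(P[...,1]>-.25)&(P[...,1]<.25)&(P[...,2]>.06)&(D[c]>0)
    Q=P[m]; print(c,[(round(y,2),round(float(q[:,2].max()),3),np.round(q[:,0].min(),2)) for y in np.arange(-.25,.25,.05) if len(q:=Q[(Q[:,1]>=y)&(Q[:,1]<y+.05)])])
E
```

```text
handle top (array([ 510.5, -386.6]), array([124.1,  49.9]), 65.33, 475, np.float64(0.1548))
handle side (array([ 517.7, -370. ]), array([141.5,  53.3]), 63.33, 576, np.float64(0.1525))
stand top top (array([ 617.9, -431. ]), array([269.4, 181.6]), 64.49, 7067, np.float64(0.1821))
 bench 0.002343611991138639
stand top side (array([ 679. , -419.1]), array([432.3, 330.3]), 15.19, 4260, np.float64(0.18))
 bench -0.0002915649534731557
tote rim top (array([447.5, 149.4]), array([170.1, 290.4]), 2.89, 1296, np.float64(0.0526))
tote rim side (array([494.1, 163.3]), array([273.9, 309.5]), 3.49, 957, np.float64(0.05))
valve_c top (array([428.6, 229.7]), array([ 31.8, 103.5]), 87.74, 481, np.float64(0.0336))
valve_c side (array([430.5, 231. ]), array([144.7,  95.3]), 2.68, 357, np.float64(0.0321))
jar top (array([ 404.2, -140.8]), array([57.5, 57.8]), 85.92, 574, np.float64(0.102))
jar side (array([ 404.3, -140.2]), array([59.5, 57.7]), 26.01, 319, np.float64(0.0995))
side [(np.float64(-0.25), 0.129, np.float64(0.51)), (np.float64(-0.2), 0.131, np.float64(0.37)), (np.float64(-0.15), 0.151, np.float64(0.37)), (np.float64(-0.1), 0.152, np.float64(0.49)), (np.float64(-0.05), 0.131, np.float64(0.49)), (np.float64(-0.0), 0.107, np.float64(0.58)), (np.float64(0.05), 0.105, np.float64(0.58)), (np.float64(0.1), 0.067, np.float64(0.58)), (np.float64(0.15), 0.175, np.float64(0.57)), (np.float64(0.2), 0.15, np.float64(0.53))]
top [(np.float64(-0.25), 0.133, np.float64(0.51)), (np.float64(-0.2), 0.134, np.float64(0.37)), (np.float64(-0.15), 0.156, np.float64(0.37)), (np.float64(-0.1), 0.154, np.float64(0.49)), (np.float64(-0.05), 0.135, np.float64(0.5)), (np.float64(-0.0), 0.099, np.float64(0.59)), (np.float64(0.05), 0.111, np.float64(0.59)), (np.float64(0.1), 0.167, np.float64(0.37)), (np.float64(0.15), 0.177, np.float64(0.57)), (np.float64(0.2), 0.152, np.float64(0.36))]
```

View pics/c1.png

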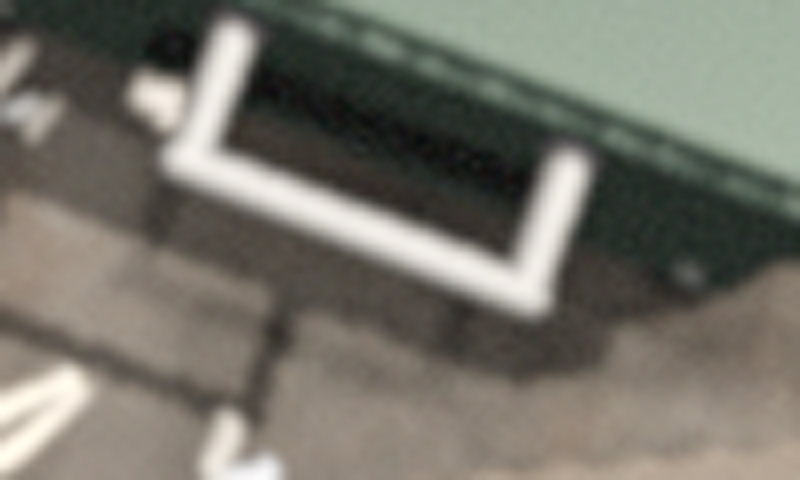

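```bash
python3 - <<'E'
from h import *
from scipy.optimize import least_squares
def rot(a): return np.array([[np.cos(a),-np.sin(a)],[np.sin(a),np.cos(a)]])
for c,(u0,u1,v0,v1) in(("top",(385,445,238,270)),("side",(366,416,252,296))):
    im=cv2.imread(f"pics/{c}0.png").astype(int); d=np.load(f"{c}0.npy"); W=cloud(c,d)
    m=np.zeros(d.shape,bool); m[v0:v1,u0:u1]=True
    m&=(im.min(2)>150)&(d>0)&(W[...,2]>.13)&(W[...,2]<.17)
    v,u=np.nonzero(m)
    for zz in(.152,):
        k=robot.calibration(c);T=k["T"]
        r=np.stack([(u-k["cx"])/k["fx"],-(v-k["cy"])/k["fy"],-np.ones(len(u))],-1)@T[:3,:3].T
        P=T[:3,3]+r*((zz-T[2,3])/r[:,2])[:,None]
    for name,Q in(("depth",W[m]),("ray",P)):
        q=Q[:,:2]@rot(np.deg2rad(-25.5))  # columns: machine x,y comps
        fr=q[:,0].min(); b=q[q[:,0]<fr+.014]
        f=np.polyfit(b[:,1],b[:,0],1)
        yl,yh=np.percentile(q[:,1],[1,99]); 
        ym=(yl+yh)/2; ctr=np.array([np.polyval(f,ym),ym])@rot(np.deg2rad(-25.5)).T
        print(c,name,len(q),"ctr",ctr.round(4),"len",round(yh-yl,4),"slope deg",np.rad2deg(f[0]).round(2),"z",np.percentile(Q[:,2],[5,50,95]).round(3))
    # stand top front edge
# tote
    P=W[(d>0)&(W[...,2]>.045)&(W[...,2]<.058)&(W[...,0]>.33)&(W[...,0]<.535)&(W[...,1]>-.02)&(W[...,1]<.30)]
    def f(p):
        q=(P[:,:2]-p[:2])@rot(p[2]); return np.minimum(np.abs(abs(q[:,0])-.069)+0*(abs(q[:,1])<.134),np.abs(abs(q[:,1])-.132))*1000
    s=least_squares(f,[.43,.142,.05],loss="soft_l1",f_scale=3.); print("tote",c,s.x.round(4),np.rad2deg(s.x[2]).round(2),np.median(abs(f(s.x))).round(2))
# stand front edge from top depth
W=cloud("top",np.load("top0.npy")); P=W[140:262,365:512].reshape(-1,3); P=P[(P[:,2]>.174)&(P[:,2]<.187)]
print("stand angle",cv2.minAreaRect((P[:,:2]*1000).astype(np.float32)), cv2.boxPoints(cv2.minAreaRect((P[:,:2]*1000).astype(np.float32))).round())
E
```

```text
top depth 327 ctr [ 0.4964 -0.372 ] len 0.1059 slope deg 0.33 z [0.151 0.155 0.159]
top ray 327 ctr [ 0.4972 -0.3723] len 0.1058 slope deg 0.32 z [0.152 0.152 0.152]
tote top [0.4371 0.1409 0.0473] 2.71 1.84
side depth 214 ctr [ 0.4974 -0.3661] len 0.1139 slope deg 0.38 z [0.149 0.153 0.155]
side ray 214 ctr [ 0.4966 -0.3705] len 0.1076 slope deg 0.23 z [0.152 0.152 0.152]
tote side [0.4351 0.1417 0.045 ] 2.58 1.83
stand angle ((618.3199462890625, -431.18438720703125), (269.3507080078125, 182.382568359375), 64.4850082397461) [[ 478. -513.]
 [ 643. -592.]
 [ 759. -349.]
 [ 594. -270.]]
```

Request:
jog_arm([
  [0,0,-0.06,0],
  [0,0,-0.06,0],
  [-0.025,-0.033,0,0],
  [-0.05,-0.0654,0,0],
  [-0.05,-0.0654,0,0],
  [-0.05,-0.0654,0,0],
  [-0.05,-0.0654,0,0],
  [-0.05,-0.0654,0,0],
  [-0.05,-0.0654,0,0],
  [-0.05,-0.0654,0,0],
  [-0.05,-0.0654,0,0],
  [-0.05,-0.0654,0,0],
], grip=0.4)

```text
time_s: 1.6
tool_pos: [0.3577, 0.1276, 0.303]
eef_rot: [[-0.93, 0.369, -0.0], [0.369, 0.93, 0.0], [0.0, 0.0, -1.0]]
contact_force: [0.7, 1.4, -0.0]
grip_width: 0.0345
grip_force: 0.0
```

Request:
jog_arm([
  [-0.05,-0.0654,0,0.05],
  [0,0,0,0.052],
  [0,0,0,0.052],
  [0,0,0,0.052],
  [0,0,0,0.052],
  [0,0,0,0.052],
  [0,0,0,0.052],
  [0,0,0,0.052],
  [0,0,0,0.052],
  [0,0,0,0.055],
  [0,0,0,0],
])

```text
time_s: 2.98
tool_pos: [0.3709, 0.0816, 0.3029]
eef_rot: [[0.428, 0.904, -0.001], [0.904, -0.428, -0.0], [-0.0, -0.001, -1.0]]
contact_force: [-0.7, -0.2, 0.4]
grip_width: 0.0339
grip_force: 0.0
```

```bash
cat >> h.py <<'E'
def ang(R): return np.degrees(np.arctan2(R[1,0],R[0,0]))
def go(x,y,z,a=None):
    s=robot.read_state(); R=s["eef_rot"]; p=s["tool_pos"]
    d=R.T@(np.array([x,y,z])-p)/.6
    print("at",p.round(4),"ang",ang(R).round(2),"t",round(s["time_s"],2),"F",s["contact_force"].round(1),"w",round(s["grip_width"],4),"gf",round(s["grip_force"],1))
    print("shift",d.round(4),"" if a is None else "turn %.4f"%(((ang(R)-a+180)%360-180)/180))
E
python3 -c "
from h import *
go(.497,-.371,.2,64.5)"
```

```text
at [0.3709 0.0816 0.3029] ang 64.69 t 2.98 F [-0.7 -0.2  0.4] w 0.0339 gf 0.0
shift [-0.5919  0.5126  0.1714] turn 0.0010
```

Request:
jog_arm([
  [-0.0592,0.0513,0,0],
  [-0.0592,0.0513,0,0],
  [-0.0592,0.0513,0,0],
  [-0.0592,0.0513,0,0],
  [-0.0592,0.0513,0,0],
  [-0.0592,0.0513,0,0],
  [-0.0592,0.0513,0,0],
  [-0.0592,0.0513,0,0],
  [-0.0592,0.0513,0,0],
  [-0.0592,0.0513,0,0],
  [0,0,0.04,0],
  [0,0,0,0],
])

```text
time_s: 4.47
tool_pos: [0.4955, -0.3707, 0.2765]
eef_rot: [[0.428, 0.904, -0.004], [0.904, -0.428, 0.004], [0.002, -0.006, -1.0]]
contact_force: [0.0, -0.1, -0.8]
grip_width: 0.0345
grip_force: 0.0
```

```bash
python3 -c "
from h import *
go(.497,-.371,.134,64.5)
s=robot.read_state();im,d=robot.grab_frame('wrist')
T=np.eye(4);T[:3,:3]=s['eef_rot'];T[:3,3]=s['tool_pos'];T=T@robot.calibration('wrist')['T_tool_cam']
np.savez('w1.npz',d=d,T=T);cv2.imwrite('pics/w1.png',im[:,:,::-1])
"
```

```text
at [ 0.4955 -0.3707  0.2765] ang 64.66 t 4.47 F [ 0.  -0.1 -0.8] w 0.0345 gf 0.0
shift [0.0003 0.0038 0.2374] turn 0.0009
```

View pics/w1.png

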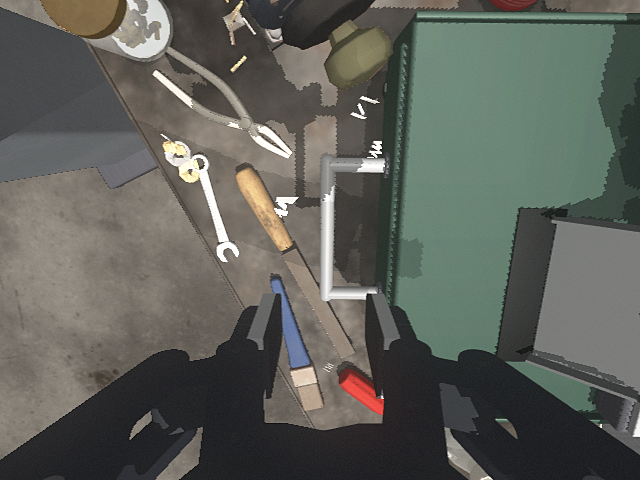

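The bar runs vertically at column 328, rows 158 to 298, between the fingers' line.

```bash
python3 -c "
from h import *
f=np.load('w1.npz')
for u,v in((328,160),(328,228),(328,296),(365,164),(365,293)):
    print(u,v,world('wrist',u,v,np.median(f['d'][v-1:v+2,u-1:u+2]),f['T']).round(4))
a=world('wrist',328,162,f['d'][162,328],f['T']);b=world('wrist',328,293,f['d'][293,328],f['T']);print((a+b)/2,np.linalg.norm(a-b),ang(np.array([[ (a-b)[0],0],[(a-b)[1],0]])))
m=(a+b)/2; go(m[0],m[1],.134)
"
```

```text
328 160 [ 0.5208 -0.3244  0.1534]
328 228 [ 0.5006 -0.3674  0.1545]
328 296 [ 0.4782 -0.4152  0.1544]
365 164 [ 0.5424 -0.3375  0.1544]
365 293 [ 0.5044 -0.4248  0.1544]
[ 0.49972098 -0.3693346   0.15469579] 0.096953341961688 64.88184416211374
at [ 0.496  -0.3707  0.278 ] ang 64.67 t 4.53 F [-0.3 -0.7 -0.3] w 0.0346 gf 0.0
shift [0.0045 0.0054 0.24  ]
```

Request:
jog_arm([
  [0.004,0.0045,0.02,0],
  [0,0,0.06,0],
  [0,0,0.06,0],
  [0,0,0.06,0],
  [0,0,0.035,0],
  [0,0,0,0],
])

```text
time_s: 5.28
tool_pos: [0.4999, -0.3691, 0.1372]
eef_rot: [[0.428, 0.904, -0.001], [0.904, -0.428, 0.001], [0.001, -0.002, -1.0]]
contact_force: [0.1, -0.3, 0.3]
grip_width: 0.0343
grip_force: 0.0
```

Request:
jog_arm([
  [0,0,0,0],
  [0,0,0,0],
  [0,0,0,0],
  [0,0,0,0],
], grip=0, newtons=60)

```text
time_s: 5.78
tool_pos: [0.5006, -0.3703, 0.1394]
eef_rot: [[0.429, 0.903, 0.001], [0.903, -0.429, -0.0], [0.0, 0.001, -1.0]]
contact_force: [-1.7, 2.6, 5.3]
grip_width: 0.0077
grip_force: 59.0
```

Request:
jog_arm([
  [0,-0.015,0,0],
  [0,-0.03,0,0],
  [0,-0.04,0,0],
  [0,-0.04,0,0],
  [0,-0.04,0,0],
  [0,-0.04,0,0],
  [0,-0.03,0,0],
  [0,-0.025,0,0],
  [0,-0.015,0,0],
  [0,-0.006,0,0],
  [0,0,0,0],
  [0,0,0,0],
])

```text
time_s: 7.28
tool_pos: [0.3493, -0.2966, 0.1393]
eef_rot: [[0.429, 0.903, 0.004], [0.903, -0.429, 0.003], [0.004, 0.003, -1.0]]
contact_force: [2.7, 7.3, 8.3]
grip_width: 0.0076
grip_force: 60.3
```

Request:
jog_arm([
  [0,0,0,0],
  [0,0,0,0],
  [0,0,0,0],
  [0,0,-0.03,0],
  [0,0,-0.06,0],
  [0,0,-0.08,0],
  [0,0,-0.08,0],
  [0,0,-0.02,0],
  [0,0,0,-0.05],
  [0,0,0,-0.05],
  [0,0,0,-0.05],
  [0,0,0,-0.05],
], grip=0.4)

```text
time_s: 8.78
tool_pos: [0.3474, -0.2976, 0.2989]
eef_rot: [[-0.188, 0.982, -0.002], [0.982, 0.188, 0.002], [0.002, -0.001, -1.0]]
contact_force: [-0.3, 0.4, -0.4]
grip_width: 0.0341
grip_force: 0.0
```

Request:
jog_arm([
  [0,0,0,-0.05],
  [0,0,0,-0.05],
  [0,0,0,-0.05],
  [0,0,0,-0.05],
  [0,0,0,-0.05],
  [0,0,0,-0.05],
  [-0.05,0,0,0],
  [-0.07,0,0,0],
  [-0.07,0,0,0],
  [-0.045,0,0,0],
  [0,0,0,0],
  [0,0,0,0],
], grip=0.9)

```text
time_s: 10.28
tool_pos: [0.4743, -0.3579, 0.2993]
eef_rot: [[-0.903, 0.429, -0.002], [0.429, 0.903, 0.002], [0.003, 0.0, -1.0]]
contact_force: [-0.1, 0.0, -0.0]
grip_width: 0.0766
grip_force: 0.0
```

```bash
python3 -c "
from h import *
go(.476,-.358,.3,154.8)
s=robot.read_state();im,d=robot.grab_frame('wrist')
T=np.eye(4);T[:3,:3]=s['eef_rot'];T[:3,3]=s['tool_pos'];T=T@robot.calibration('wrist')['T_tool_cam']
np.savez('w2.npz',d=d,T=T);cv2.imwrite('pics/w2.png',im[:,:,::-1])
"
```

```text
at [ 0.4743 -0.3579  0.2993] ang 154.57 t 10.28 F [-0.1  0.  -0. ] w 0.0766 gf 0.0
shift [-0.0027  0.001  -0.0012] turn -0.0013
```

View pics/w2.png

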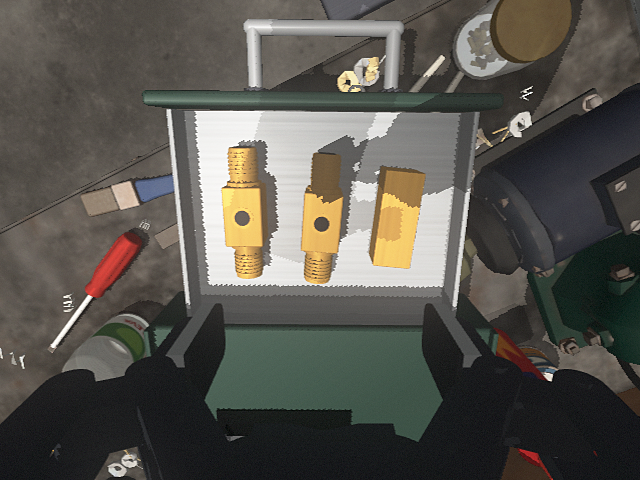

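The drawer is open: valves at (243,213) and (322,216), the plain bar end at (398,217). Measuring them from the depth and from the side and top cameras.

```bash
python3 - <<'E'
from h import *
f=np.load('w2.npz'); V={"wrist":(f['d'],f['T'],cv2.imread("pics/w2.png"))}
for c in("top","side"):
    im,d=robot.grab_frame(c); V[c]=(d,robot.calibration(c)["T"],im[:,:,::-1])
C=np.array([.476,-.358]);a=np.deg2rad(-25.2);Rm=np.array([[np.cos(a),-np.sin(a)],[np.sin(a),np.cos(a)]])
for c,(d,T,im) in V.items():
    W=cloud(c,d,T); q=(W[...,:2]-C)@Rm
    ins=(abs(q[...,0])<.088)&(abs(q[...,1])<.11)&(d>0)
    fl=ins&(W[...,2]<.13)&(W[...,2]>.115); print(c,"floor z",np.median(W[fl][:,2]).round(4))
    hsv=cv2.cvtColor(np.ascontiguousarray(im),cv2.COLOR_BGR2HSV)
    m=ins&(W[...,2]>.148)&(W[...,2]<.162)&(hsv[...,1]>90)
    n,l,st,ce=cv2.connectedComponentsWithStats(cv2.morphologyEx(m.astype(np.uint8),cv2.MORPH_OPEN,np.ones((2,2)))) 
    for i in range(1,n):
        if st[i,4]<60: continue
        P=W[l==i]; qq=q[l==i]
        r=cv2.minAreaRect((P[:,:2]*1000).astype(np.float32))
        print(c,ce[i].round(),st[i,4],"ctr",np.round(r[0],1),np.round(r[1],1),round(r[2],1),"z",np.median(P[:,2]).round(4),"drawer xy",(((np.array(r[0])/1000-C)@Rm)).round(4))
    if c=="wrist":
        for u,v in((243,150),(249,274),(326,156),(316,280),(243,213),(322,216)):
            print(u,v,world(c,u,v,d[v,u],T).round(4))
E
```

```text
wrist floor z 0.1235
wrist [244. 214.] 3050 ctr [ 434.2 -400.5] [ 53.4 146.2] 38.8 z 0.153 drawer xy [-0.0197 -0.0562]
wrist [323. 220.] 2945 ctr [ 470.2 -354.8] [ 31.7 133.4] 60.3 z 0.153 drawer xy [-0.0067  0.0004]
wrist [399. 219.] 3748 ctr [ 480.7 -298.7] [ 65.9 138.6] 86.0 z 0.1534 drawer xy [-0.021   0.0557]
243 150 [ 0.397  -0.3869  0.1487]
249 274 [ 0.4857 -0.4301  0.1491]
326 156 [ 0.4274 -0.3328  0.1507]
316 280 [ 0.5139 -0.3828  0.1495]
243 213 [ 0.4385 -0.4086  0.1537]
322 216 [ 0.4667 -0.3548  0.1537]
top floor z 0.125
side floor z 0.1232
side [358. 267.] 262 ctr [ 112.  -475.8] [891.8  71.9] 23.9 z 0.1523 drawer xy [-0.2792 -0.2616]
side [374. 280.] 203 ctr [ 471.2 -361.1] [28.1 55.5] 60.7 z 0.1523 drawer xy [-0.0031 -0.0048]
side [389. 296.] 226 ctr [ 439.8 -413.3] [26.5 57. ] 65.1 z 0.1524 drawer xy [-0.0092 -0.0654]
```

```bash
python3 - <<'E'
from h import *
f=np.load('w2.npz'); d,T=f['d'],f['T']; W=cloud("wrist",d,T)
for nm,(u0,u1,v0,v1),a in(("A",(212,275,180,252),-26),("B",(292,352,182,256),-30),("bar",(365,435,165,275),-20)):
    P=W[v0:v1,u0:u1].reshape(-1,3); P=P[(P[:,2]>.1505)&(P[:,2]<.158)]
    # keep main blob in world
    c=np.median(P[:,:2],0); P=P[np.linalg.norm(P[:,:2]-c,axis=1)<.045]
    best=None
    for da in np.arange(a-8,a+8,.5):
        t=np.deg2rad(da); R=np.array([[np.cos(t),-np.sin(t)],[np.sin(t),np.cos(t)]]); q=P[:,:2]@R
        lo,hi=np.percentile(q,[3,97],axis=0); w=hi-lo
        if best is None or w[1]<best[0]: best=(w[1],da,w[0],((lo+hi)/2)@R.T)
    print(nm,len(P),best)
E
python3 -c "
import cv2;im=cv2.imread('pics/w2.png')
cv2.imwrite('pics/c2.png',cv2.resize(im[135:295,205:445],(800,533),interpolation=cv2.INTER_CUBIC))"
```

```text
A 2429 (np.float64(0.02802069923616371), np.float64(-24.0), np.float64(0.046234485480764254), array([ 0.44130174, -0.41041004]))
B 2380 (np.float64(0.02775950047317842), np.float64(-26.5), np.float64(0.046336593810443194), array([ 0.47166706, -0.35745487]))
bar 3763 (np.float64(0.028846541641000117), np.float64(-28.0), np.float64(0.07141737120850689), array([ 0.49504938, -0.30318733]))
```

View pics/c2.png

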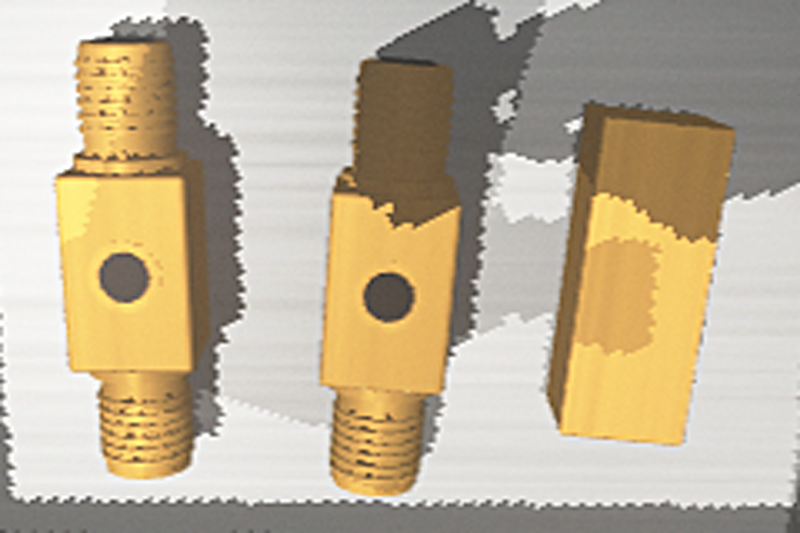

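```bash
python3 - <<'E'
from h import *
f=np.load('w2.npz'); T=f['T']; k=robot.calibration("wrist")
def pl(u,v,z):
    r=T[:3,:3]@np.array([(u-k["cx"])/k["fx"],-(v-k["cy"])/k["fy"],-1]); return (T[:3,3]+r*(z-T[2,3])/r[2])[:2]
for nm,c in(("A",[(57,175),(187,175),(193,370),(72,370)]),("B",[(333,195),(460,205),(443,392),(322,388)]),("bar",[(603,113),(733,128),(684,443),(560,433)])):
    P=np.array([pl(205+x*.3-.35,135+y*.3-.35,.1537) for x,y in c]); e=(P[2]+P[3]-P[0]-P[1])/2; w=(P[1]+P[2]-P[0]-P[3])/2
    print(nm,P.mean(0).round(4),"ang",np.degrees(np.arctan2(e[1],e[0])).round(1),np.degrees(np.arctan2(w[1],w[0])).round(1)-90,"L,W",np.linalg.norm(e).round(4),np.linalg.norm(w).round(4))
go(.4413,-.4100,.30,180-23.5)
E
```

```text
A [ 0.4413 -0.4102] ang -25.8 -25.400000000000006 L,W 0.0461 0.029
B [ 0.4721 -0.3579] ang -29.6 -28.700000000000003 L,W 0.0455 0.0288
bar [ 0.4948 -0.3033] ang -30.3 -31.1 L,W 0.0756 0.0297
at [ 0.4743 -0.358   0.3003] ang 154.56 t 10.43 F [0.  0.1 0.5] w 0.0766 gf 0.0
shift [ 0.0125 -0.1019  0.0006] turn -0.0108
```

Request:
jog_arm([
  [0.0125,-0.05,0,-0.003],
  [0,-0.052,0,0],
  [0,0,0.04,0],
  [0,0,0.06,0],
  [0,0,0.06,0],
  [0,0,0.04,0],
  [0,0,0,0],
], grip=0.55)

```text
time_s: 11.3
tool_pos: [0.4407, -0.4089, 0.1783]
eef_rot: [[-0.907, 0.421, -0.003], [0.421, 0.907, 0.004], [0.005, 0.002, -1.0]]
contact_force: [0.2, 1.2, 0.8]
grip_width: 0.0468
grip_force: 0.0
```

```bash
python3 -c "
from h import *
go(.4413,-.4101,.1275,154.8)"
```

```text
at [ 0.4407 -0.4089  0.1783] ang 155.09 t 11.3 F [0.2 1.2 0.8] w 0.0468 gf 0.0
shift [-0.0022 -0.0015  0.0847] turn 0.0016
```

Request:
jog_arm([
  [-0.001,-0.0015,0.03,0.001],
  [0,0,0.03,0],
  [0,0,0.018,0],
  [0,0,0.005,0],
  [0,0,0,0],
])

```text
time_s: 11.92
tool_pos: [0.4427, -0.4118, 0.1304]
eef_rot: [[-0.906, 0.424, -0.0], [0.424, 0.906, 0.0], [0.0, 0.0, -1.0]]
contact_force: [0.1, -0.2, -0.2]
grip_width: 0.0472
grip_force: 0.0
```

Request:
jog_arm([
  [0,0,0,0],
  [0,0,0,0],
  [0,0,0,0],
  [0,0,0,0],
], grip=0, newtons=50)

```text
time_s: 12.42
tool_pos: [0.4431, -0.4124, 0.1314]
eef_rot: [[-0.906, 0.424, 0.001], [0.424, 0.906, -0.001], [-0.002, -0.001, -1.0]]
contact_force: [-0.0, -1.2, 3.2]
grip_width: 0.0289
grip_force: 50.3
```

Request:
jog_arm([
  [0,0,-0.015,0],
  [0,0,-0.03,0],
  [0,0,-0.06,0],
  [0,0,-0.06,0],
  [0,0,-0.06,0],
  [0,0,-0.015,-0.03],
  [0,0,0,-0.05],
  [0,0,0,-0.05],
  [0,0,0,-0.0236],
  [0,0,0,0],
])

```text
time_s: 13.68
tool_pos: [0.4425, -0.4114, 0.2749]
eef_rot: [[-0.999, -0.044, -0.0], [-0.044, 0.999, 0.0], [0.0, 0.0, -1.0]]
contact_force: [0.4, -0.6, -3.1]
grip_width: 0.0291
grip_force: 50.0
```

```bash
python3 -c "
from h import *
go(.436,.1413,.275,-177.35)"
```

```text
at [ 0.4425 -0.4114  0.2749] ang -177.47 t 13.68 F [ 0.4 -0.6 -3.1] w 0.0291 gf 50.0
shift [-2.990e-02  9.208e-01  2.000e-04] turn -0.0006
```

Request:
jog_arm([
  [-0.0025,0.045,0,0],
  [-0.0025,0.08,0,0],
  [-0.0025,0.085,0,0],
  [-0.0025,0.085,0,0],
  [-0.0025,0.085,0,0],
  [-0.0025,0.085,0,0],
  [-0.0025,0.085,0,0],
  [-0.0025,0.085,0,0],
  [-0.0025,0.085,0,0],
  [-0.0025,0.085,0,0],
  [-0.0025,0.075,0,0],
  [-0.0025,0.04,0,0],
])

```text
time_s: 15.18
tool_pos: [0.4352, 0.1426, 0.275]
eef_rot: [[-0.999, -0.046, 0.0], [-0.046, 0.999, 0.0], [-0.0, 0.0, -1.0]]
contact_force: [-0.1, -0.2, -3.0]
grip_width: 0.0293
grip_force: 50.5
```

Request:
jog_arm([
  [0,0,0.04,0],
  [0,0,0.06,0],
  [0,0,0.06,0],
  [0,0,0.06,0],
  [0,0,0.04,0],
  [0,0,0,0],
  [0,0,0,0],
])

```text
time_s: 16.05
tool_pos: [0.4368, 0.1407, 0.1198]
eef_rot: [[-0.999, -0.045, 0.002], [-0.045, 0.999, 0.0], [-0.002, 0.0, -1.0]]
contact_force: [-0.2, 0.4, -4.2]
grip_width: 0.0289
grip_force: 50.5
```

```bash
python3 - <<'E'
from h import *
go(.436,.1413,.0135,-177.35)
s=robot.read_state();im,d=robot.grab_frame('wrist')
T=np.eye(4);T[:3,:3]=s['eef_rot'];T[:3,3]=s['tool_pos'];T=T@robot.calibration('wrist')['T_tool_cam']
np.savez('w3.npz',d=d,T=T);cv2.imwrite('pics/w3.png',im[:,:,::-1])
E
```

```text
at [0.4368 0.1407 0.1198] ang -177.45 t 16.05 F [-0.2  0.4 -4.2] w 0.0289 gf 50.5
shift [0.0016 0.001  0.1771] turn -0.0005
```

View pics/w3.png

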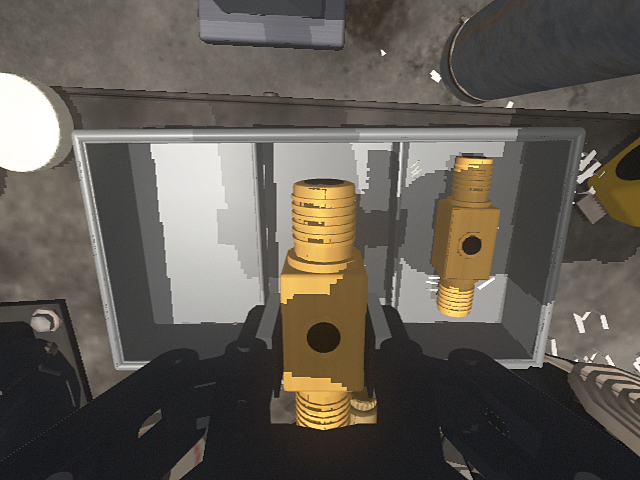

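```bash
python3 - <<'E'
from h import *
f=np.load('w3.npz'); T=f['T'];d=f['d']; k=robot.calibration("wrist")
def pl(u,v,z):
    r=T[:3,:3]@np.array([(u-k["cx"])/k["fx"],-(v-k["cy"])/k["fy"],-1]); return (T[:3,3]+r*(z-T[2,3])/r[2])
for u,v,z in((75,133,.052),(583,130,.052),(118,368,.052),(541,368,.052),(264,143,.033),(401,141,.033),(467,245,.035)):
    print(u,v,pl(u,v,z).round(4),"depth",world("wrist",u,v,d[v,u],T).round(4))
print("floor",world("wrist",200,250,d[250,200],T))
E
```

```text
75 133 [0.3729 0.0069 0.052 ] depth [0.3728 0.0073 0.0527]
583 130 [0.3594 0.2743 0.052 ] depth [0.3594 0.2743 0.052 ]
118 368 [0.5163 0.0138 0.052 ] depth [0.5161 0.0139 0.0523]
541 368 [0.5044 0.2825 0.052 ] depth [0.5035 0.2816 0.0533]
264 143 [0.3744 0.1037 0.033 ] depth [0.3756 0.0995 0.0046]
401 141 [0.3697 0.1829 0.033 ] depth [0.3693 0.1795 0.0499]
467 245 [0.43   0.2299 0.035 ] depth [0.4301 0.23   0.0346]
floor [0.45075977 0.05446233 0.00512245]
```

Request:
jog_arm([
  [-0.003,0.004,0.02,-0.001],
  [0,0,0.045,0],
  [0,0,0.045,0],
  [0,0,0.03,0],
  [0,0,0.015,0],
  [0,0,0.008,0],
  [0,0,0.004,0],
  [0,0,0,0],
  [0,0,0,0],
])

```text
time_s: 17.23
tool_pos: [0.438, 0.1431, 0.0188]
eef_rot: [[-0.999, -0.048, 0.001], [-0.048, 0.999, 0.0], [-0.001, 0.0, -1.0]]
contact_force: [-0.6, -0.4, -4.3]
grip_width: 0.0294
grip_force: 50.5
```

```bash
python3 -c "
from h import *
go(.439,.1433,.0125,-177.3)"
```

```text
at [0.438  0.1431 0.0188] ang -177.24 t 17.23 F [-0.6 -0.4 -4.3] w 0.0294 gf 50.5
shift [-0.0016  0.0003  0.0106] turn 0.0003
```

Request:
jog_arm([
  [0,0,0.003,0],
  [0,0,0.003,0],
  [0,0,0.002,0],
  [0,0,0,0],
])

```text
time_s: 17.73
tool_pos: [0.4373, 0.143, 0.0133]
eef_rot: [[-0.999, -0.048, -0.0], [-0.048, 0.999, -0.0], [0.0, -0.0, -1.0]]
contact_force: [1.7, -0.5, -3.7]
grip_width: 0.029
grip_force: 50.5
```

Request:
jog_arm([
  [0,0,0.001,0],
  [0,0,0,0],
])

```text
time_s: 17.98
tool_pos: [0.4375, 0.143, 0.0129]
eef_rot: [[-0.999, -0.048, -0.0], [-0.048, 0.999, 0.0], [0.0, 0.0, -1.0]]
contact_force: [-0.3, -0.1, -3.7]
grip_width: 0.0292
grip_force: 50.5
```

Request:
jog_arm([
  [0,0,0.0015,0],
  [0,0,0,0],
])

```text
time_s: 18.23
tool_pos: [0.4376, 0.143, 0.0124]
eef_rot: [[-0.999, -0.048, 0.0], [-0.048, 0.999, 0.0], [-0.0, 0.0, -1.0]]
contact_force: [-1.4, 0.2, 1.0]
grip_width: 0.029
grip_force: 51.1
```

Request:
jog_arm([
  [0,0,0.0015,0],
  [0,0,0,0],
])

```text
time_s: 18.48
tool_pos: [0.4376, 0.143, 0.0123]
eef_rot: [[-0.999, -0.048, 0.0], [-0.048, 0.999, -0.0], [-0.0, -0.0, -1.0]]
contact_force: [-4.6, -0.7, 10.2]
grip_width: 0.0289
grip_force: 52.5
```

Request:
jog_arm([
  [0,0,0,0],
  [0,0,0,0],
  [0,0,0,0],
  [0,0,-0.02,0],
  [0,0,-0.05,0],
  [0,0,-0.08,0],
  [0,0,-0.09,0],
  [0,0,-0.09,0],
  [0,0,-0.08,0],
  [0,0,-0.04,0],
  [0,0,0,0],
], grip=0.48)

```text
time_s: 19.85
tool_pos: [0.4391, 0.1433, 0.2842]
eef_rot: [[-0.999, -0.048, 0.006], [-0.048, 0.999, 0.001], [-0.006, 0.001, -1.0]]
contact_force: [0.4, 0.9, -1.1]
grip_width: 0.0406
grip_force: 0.0
```

```bash
python3 - <<'E'
from h import *
go(.472,-.358,.275,151)
s=robot.read_state();im,d=robot.grab_frame('wrist')
cv2.imwrite('pics/w4.png',im[:,:,::-1])
E
```

```text
at [0.4391 0.1433 0.2842] ang -177.24 t 19.85 F [ 0.4  0.9 -1.1] w 0.0406 gf 0.0
shift [-0.0145 -0.8371  0.0147] turn 0.1764
```

View pics/w4.png

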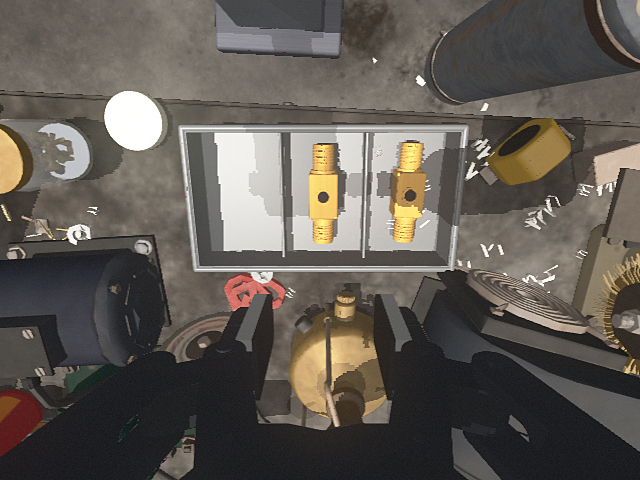

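Valve A lies flat in the middle lane at (323,195), and the right-hand lane, centred near (247,190), is free.

Request:
jog_arm([
  [-0.0013,-0.045,0,0],
  [-0.0013,-0.08,0,0],
  [-0.0013,-0.085,0,0],
  [-0.0013,-0.085,0,0],
  [-0.0013,-0.085,0,0],
  [-0.0013,-0.085,0,0],
  [-0.0013,-0.085,0,0],
  [-0.0013,-0.085,0,0],
  [-0.0013,-0.085,0,0],
  [-0.0013,-0.077,0,0],
  [-0.0013,-0.04,0,0.04],
], grip=0.55)

```text
time_s: 21.28
tool_pos: [0.4691, -0.3598, 0.2783]
eef_rot: [[-0.997, 0.083, -0.003], [0.083, 0.997, 0.003], [0.003, 0.002, -1.0]]
contact_force: [-1.2, 0.3, -0.1]
grip_width: 0.0467
grip_force: 0.0
```

Request:
jog_arm([
  [0,0,0,0.05],
  [0,0,0,0.05],
  [0,0,0,0.0364],
  [0,0,0.03,0],
  [0,0,0.05,0],
  [0,0,0.05,0],
  [0,0,0.03,0],
  [0,0,0,0],
  [0,0,0,0],
])

```text
time_s: 22.4
tool_pos: [0.4707, -0.3586, 0.1858]
eef_rot: [[-0.875, 0.484, 0.001], [0.484, 0.875, -0.001], [-0.001, -0.0, -1.0]]
contact_force: [0.4, 0.1, -0.6]
grip_width: 0.0468
grip_force: 0.0
```

```bash
python3 -c "
from h import *
go(.472,-.358,.1285,151)"
```

```text
at [ 0.4707 -0.3586  0.1858] ang 151.04 t 22.4 F [ 0.4  0.1 -0.6] w 0.0468 gf 0.0
shift [-0.0013  0.002   0.0955] turn 0.0002
```

Request:
jog_arm([
  [-0.001,0.002,0.03,0],
  [0,0,0.035,0],
  [0,0,0.02,0],
  [0,0,0.007,0],
  [0,0,0,0],
])

```text
time_s: 23.02
tool_pos: [0.4715, -0.3575, 0.1299]
eef_rot: [[-0.875, 0.485, 0.0], [0.485, 0.875, -0.0], [-0.0, -0.0, -1.0]]
contact_force: [1.0, 0.6, 0.4]
grip_width: 0.0468
grip_force: 0.0
```

Request:
jog_arm([
  [0,0,0,0],
  [0,0,0,0],
  [0,0,0,0],
  [0,0,0,0],
], grip=0, newtons=50)

```text
time_s: 23.52
tool_pos: [0.4719, -0.3582, 0.1309]
eef_rot: [[-0.875, 0.485, 0.001], [0.485, 0.875, -0.002], [-0.002, -0.001, -1.0]]
contact_force: [-0.2, -0.8, 4.9]
grip_width: 0.0292
grip_force: 50.6
```

Request:
jog_arm([
  [0,0,-0.015,0],
  [0,0,-0.03,0],
  [0,0,-0.06,0],
  [0,0,-0.06,0],
  [0,0,-0.06,0],
  [0,0,-0.015,-0.03],
  [0,0,0,-0.05],
  [0,0,0,-0.05],
  [0,0,0,-0.0464],
  [0,0,0,0],
])

```text
time_s: 24.78
tool_pos: [0.4711, -0.3571, 0.2741]
eef_rot: [[-0.999, -0.047, -0.0], [-0.047, 0.999, 0.001], [0.0, 0.001, -1.0]]
contact_force: [-0.2, -0.2, -3.4]
grip_width: 0.0291
grip_force: 49.9
```

```bash
python3 -c "
from h import *
go(.4375+.088*np.sin(.0485),.1433-.088,.275,-177.25)"
```

```text
at [ 0.4711 -0.3571  0.2741] ang -177.33 t 24.77 F [-0.2 -0.2 -3.4] w 0.0291 gf 49.9
shift [ 0.0168  0.6888 -0.0011] turn -0.0004
```

Request:
jog_arm([
  [0.0017,0.045,0,0],
  [0.0017,0.075,0,0],
  [0.0017,0.08,0,0],
  [0.0017,0.08,0,0],
  [0.0017,0.08,0,0],
  [0.0017,0.08,0,0],
  [0.0017,0.08,0,0],
  [0.0017,0.075,0,0],
  [0.0017,0.06,0,0],
  [0.0017,0.034,0,0],
  [0,0,0.02,0],
  [0,0,0.04,0],
])

```text
time_s: 26.28
tool_pos: [0.4422, 0.0546, 0.2383]
eef_rot: [[-0.999, -0.047, 0.003], [-0.047, 0.999, -0.001], [-0.003, -0.001, -1.0]]
contact_force: [0.2, -1.1, -5.2]
grip_width: 0.0292
grip_force: 50.3
```

Request:
jog_arm([
  [0,0,0.06,0],
  [0,0,0.06,0],
  [0,0,0.06,0],
  [0,0,0.05,0],
  [0,0,0.03,0],
  [0,0,0,0],
  [0,0,0,0],
])

```text
time_s: 27.15
tool_pos: [0.4419, 0.0544, 0.0825]
eef_rot: [[-0.999, -0.047, 0.001], [-0.047, 0.999, -0.0], [-0.001, -0.0, -1.0]]
contact_force: [-0.3, -0.3, -4.3]
grip_width: 0.029
grip_force: 50.2
```

```bash
python3 -c "
from h import *
go(.4425,.0553,.0125,-177.25)"
```

```text
at [0.4419 0.0544 0.0825] ang -177.32 t 27.15 F [-0.3 -0.3 -4.3] w 0.029 gf 50.2
shift [-0.001   0.0014  0.1166] turn -0.0004
```

Request:
jog_arm([
  [-0.001,0.0014,0.03,0],
  [0,0,0.04,0],
  [0,0,0.025,0],
  [0,0,0.012,0],
  [0,0,0.005,0],
  [0,0,0,0],
  [0,0,0,0],
])

```text
time_s: 28.02
tool_pos: [0.4425, 0.0558, 0.0153]
eef_rot: [[-0.999, -0.048, 0.001], [-0.048, 0.999, -0.0], [-0.001, -0.0, -1.0]]
contact_force: [0.2, 0.4, -5.2]
grip_width: 0.0288
grip_force: 50.2
```

Request:
jog_arm([
  [0,0,0.0025,0],
  [0,0,0.0015,0],
  [0,0,0,0],
])

```text
time_s: 28.4
tool_pos: [0.4417, 0.0558, 0.0123]
eef_rot: [[-0.999, -0.048, -0.0], [-0.048, 0.999, -0.0], [0.0, -0.0, -1.0]]
contact_force: [-0.4, 0.5, -3.9]
grip_width: 0.0288
grip_force: 50.2
```

Request:
jog_arm([
  [0,0,0.0015,0],
  [0,0,0.001,0],
  [0,0,0,0],
])

```text
time_s: 28.78
tool_pos: [0.4418, 0.0559, 0.0119]
eef_rot: [[-0.999, -0.048, -0.0], [-0.048, 0.999, -0.0], [0.0, -0.0, -1.0]]
contact_force: [-5.3, 0.7, 8.1]
grip_width: 0.0291
grip_force: 52.0
```

Request:
jog_arm([
  [0,0,0,0],
  [0,0,0,0],
  [0,0,0,0],
  [0,0,-0.02,0],
  [0,0,-0.05,0],
  [0,0,-0.08,0],
  [0,0,-0.09,0],
  [0,0,-0.09,0],
  [0,0,-0.08,0],
  [0,0,-0.04,0],
  [0,0,0,0],
], grip=0.48)

```text
time_s: 30.15
tool_pos: [0.4434, 0.0558, 0.2838]
eef_rot: [[-0.999, -0.048, 0.006], [-0.048, 0.999, -0.0], [-0.006, -0.0, -1.0]]
contact_force: [-0.2, -0.2, 0.2]
grip_width: 0.041
grip_force: 0.0
```

```bash
python3 - <<'E'
from h import *
go(.312,-.280,.28,64.7)
im,d=robot.grab_frame('wrist')
cv2.imwrite('pics/w5.png',im[:,:,::-1])
E
```

```text
at [0.4434 0.0558 0.2838] ang -177.24 t 30.15 F [-0.2 -0.2  0.2] w 0.041 gf 0.0
shift [ 0.2457 -0.5485  0.0051] turn 0.6559
```

View pics/w5.png

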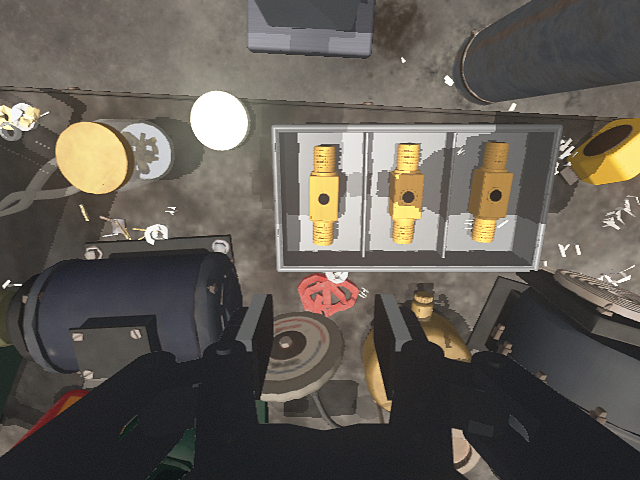

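All three valves lie flat, one per lane, at (323,197), (406,197) and (491,195). The jar stands. Now the drawer.

Request:
jog_arm([
  [0.0273,-0.0609,0,0],
  [0.0273,-0.0609,0,0],
  [0.0273,-0.0609,0,0],
  [0.0273,-0.0609,0,0],
  [0.0273,-0.0609,0,0],
  [0.0273,-0.0609,0,0],
  [0.0273,-0.0609,0,0],
  [0.0273,-0.0609,0,0],
  [0.0273,-0.0609,0,0.04],
  [0,0,0,0.055],
  [0,0,0,0.055],
  [0,0,0,0.055],
], grip=0)

```text
time_s: 31.7
tool_pos: [0.3093, -0.2788, 0.2786]
eef_rot: [[-0.824, 0.566, -0.003], [0.566, 0.824, 0.003], [0.004, 0.001, -1.0]]
contact_force: [-0.1, 1.3, 0.0]
grip_width: -0.0
grip_force: 0.0
```

Request:
jog_arm([
  [0,0,0,0.055],
  [0,0,0,0.055],
  [0,0,0,0.055],
  [0,0,0,0.055],
  [0,0,0,0.055],
  [0,0,0,0.055],
  [0,0,0,0.055],
  [0,0,0,0.055],
  [0,0,0,0.01],
  [0,0,0,0],
])

```text
time_s: 32.95
tool_pos: [0.31, -0.2792, 0.2798]
eef_rot: [[0.423, 0.906, -0.001], [0.906, -0.423, 0.002], [0.001, -0.002, -1.0]]
contact_force: [-0.5, -0.4, -0.7]
grip_width: 0.0001
grip_force: 0.0
```

```bash
python3 -c "
from h import *
go(.312,-.279,.132,64.7)"
```

```text
at [ 0.31   -0.2792  0.2798] ang 64.98 t 32.95 F [-0.5 -0.4 -0.7] w 0.0001 gf 0.0
shift [0.0015 0.0034 0.2463] turn 0.0015
```

Request:
jog_arm([
  [0.0015,0,0.04,0.0015],
  [0,0,0.06,0],
  [0,0,0.06,0],
  [0,0,0.055,0],
  [0,0,0.03,0],
  [0,0,0,0],
  [0,0.015,0,0],
  [0,0.015,0,0],
  [0,0,0,0],
])

```text
time_s: 34.08
tool_pos: [0.3285, -0.2879, 0.1349]
eef_rot: [[0.428, 0.904, 0.002], [0.904, -0.428, -0.002], [-0.001, 0.002, -1.0]]
contact_force: [0.0, 0.9, 0.2]
grip_width: 0.0001
grip_force: 0.0
```

Request:
jog_arm([
  [0,0.015,0,0],
  [0,0.03,0,0],
  [0,0.035,0,0],
  [0,0.035,0,0],
  [0,0.035,0,0],
  [0,0.035,0,0],
  [0,0.03,0,0],
  [0,0.02,0,0],
  [0,0.012,0,0],
  [0,0,0,0],
])

```text
time_s: 35.33
tool_pos: [0.462, -0.3504, 0.1339]
eef_rot: [[0.429, 0.903, 0.002], [0.903, -0.429, 0.0], [0.001, 0.002, -1.0]]
contact_force: [-1.0, -0.4, -0.1]
grip_width: -0.0001
grip_force: 0.0
```

```bash
python3 -c "
from h import *
go(.4993,-.3698,.132,64.7)"
```

```text
at [ 0.462  -0.3504  0.1339] ang 64.61 t 35.33 F [-1.  -0.4 -0.1] w -0.0001 gf 0.0
shift [-0.0025  0.0701  0.0033] turn -0.0005
```

Request:
jog_arm([
  [0,0.01,0,0],
  [0,0.01,0,0],
  [0,0.007,0,0],
  [0,0,0,0],
])

```text
time_s: 35.83
tool_pos: [0.4763, -0.3575, 0.1339]
eef_rot: [[0.429, 0.903, 0.001], [0.903, -0.429, -0.0], [0.0, 0.001, -1.0]]
contact_force: [-0.2, 0.9, -0.9]
grip_width: 0.0003
grip_force: 0.2
```

Request:
jog_arm([
  [0,0.005,0,0],
  [0,0.005,0,0],
  [0,0,0,0],
])

```text
time_s: 36.2
tool_pos: [0.4814, -0.36, 0.1339]
eef_rot: [[0.429, 0.903, 0.001], [0.903, -0.429, -0.0], [0.0, 0.001, -1.0]]
contact_force: [-1.2, 0.3, -0.1]
grip_width: -0.0
grip_force: 0.6
```

Request:
jog_arm([
  [0,0.004,0,0],
  [0,0.004,0,0],
  [0,0,0,0],
])

```text
time_s: 36.58
tool_pos: [0.4851, -0.3617, 0.1337]
eef_rot: [[0.429, 0.903, -0.001], [0.903, -0.429, 0.0], [-0.0, -0.001, -1.0]]
contact_force: [-2.6, 1.8, 1.4]
grip_width: -0.0003
grip_force: 1.8
```

```bash
python3 - <<'E'
from h import *
a=np.deg2rad(-25.2);Rm=np.array([[np.cos(a),-np.sin(a)],[np.sin(a),np.cos(a)]]);C=np.array([.4997,-.3694])
for c in("top","side","wrist"):
    s=robot.read_state();im,d=robot.grab_frame(c);T=None
    if c=="wrist":
        T=np.eye(4);T[:3,:3]=s['eef_rot'];T[:3,3]=s['tool_pos'];T=T@robot.calibration('wrist')['T_tool_cam']
    cv2.imwrite(f"pics/e_{c}.png",im[:,:,::-1])
    W=cloud(c,d,T);q=(W[...,:2]-C)@Rm
    m=(d>0)&(im.min(2)>140)&(abs(q[...,1])<.06)&(q[...,0]>-.19)&(q[...,0]<.04)&(W[...,2]>.145)&(W[...,2]<.165)
    Q=q[m];print(c,m.sum(),[np.percentile(Q[:,i],[2,25,50,75,98]).round(4) for i in(0,1)] if m.sum() else "")
E
```

```text
top 17 [array([0.0277, 0.0328, 0.0354, 0.0379, 0.0392]), array([0.0416, 0.0442, 0.0457, 0.047 , 0.0486])]
side 102 [array([-0.0039, -0.0009,  0.004 ,  0.0212,  0.0387]), array([-0.0552, -0.0524, -0.0484, -0.0336, -0.0083])]
wrist 5086 [array([-0.0013,  0.0035,  0.0115,  0.0255,  0.0388]), array([0.0269, 0.0417, 0.0456, 0.0487, 0.0517])]
```

Request:
jog_arm([
  [0,0.002,0,0],
  [0,0.002,0,0],
  [0,0,0,0],
])

```text
time_s: 37.1
tool_pos: [0.4852, -0.3618, 0.1337]
eef_rot: [[0.429, 0.903, -0.005], [0.903, -0.429, 0.002], [-0.0, -0.005, -1.0]]
contact_force: [-7.8, 3.7, 5.0]
grip_width: -0.0001
grip_force: 4.8
```

Request:
jog_arm([
  [0,0.002,0,0],
  [0,0.001,0,0],
  [0,0,0,0],
])

```text
time_s: 37.48
tool_pos: [0.4853, -0.3618, 0.1337]
eef_rot: [[0.43, 0.903, -0.008], [0.903, -0.43, 0.003], [-0.001, -0.009, -1.0]]
contact_force: [-12.6, 5.9, 9.1]
grip_width: 0.0
grip_force: 6.8
```

The drawer is against its stop, with the bar back where it started. Backing off, rising clear and checking.

Request:
jog_arm([
  [0,-0.02,0,0],
  [0,-0.04,0,0],
  [0,-0.03,0,0],
  [0,0,-0.05,0],
  [0,0,-0.09,0],
  [0,0,-0.09,0],
  [0,0,-0.03,0],
  [0,-0.03,0,0],
  [0,0,0,0],
  [0,0,0,0],
])

```text
time_s: 38.72
tool_pos: [0.4231, -0.3318, 0.2876]
eef_rot: [[0.429, 0.903, -0.002], [0.903, -0.429, 0.002], [0.001, -0.003, -1.0]]
contact_force: [0.3, 0.5, 0.1]
grip_width: -0.0001
grip_force: 0.0
```

```bash
python3 - <<'E'
from h import *
go(.49,-.36,.3)
a=np.deg2rad(-25.2);Rm=np.array([[np.cos(a),-np.sin(a)],[np.sin(a),np.cos(a)]]);C=np.array([.4997,-.3694])
im,d=robot.grab_frame("side")
W=cloud("side",d);q=(W[...,:2]-C)@Rm
for n,(im_,d_) in(("before",(cv2.imread("pics/side0.png")[...,::-1],np.load("side0.npy"))),("after",(im,d))):
    W=cloud("side",d_);q=(W[...,:2]-C)@Rm
    m=(d_>0)&(im_.min(2)>150)&(abs(q[...,1])<.06)&(abs(q[...,0])<.1)&(W[...,2]>.14)&(W[...,2]<.165)
    print(n,m.sum(),np.percentile(q[m][:,0],[3,20,50,80]).round(4))
cv2.imwrite("pics/final.png",im[:,:,::-1])
E
```

```text
at [ 0.4231 -0.3318  0.2876] ang 64.58 t 38.73 F [0.3 0.5 0.1] w -0.0001 gf 0.0
shift [ 0.0055  0.1209 -0.021 ] 
before 210 [-0.0073 -0.0053 -0.0002  0.021 ]
after 226 [-0.0037 -0.002   0.0035  0.0266]
```

View pics/final.png

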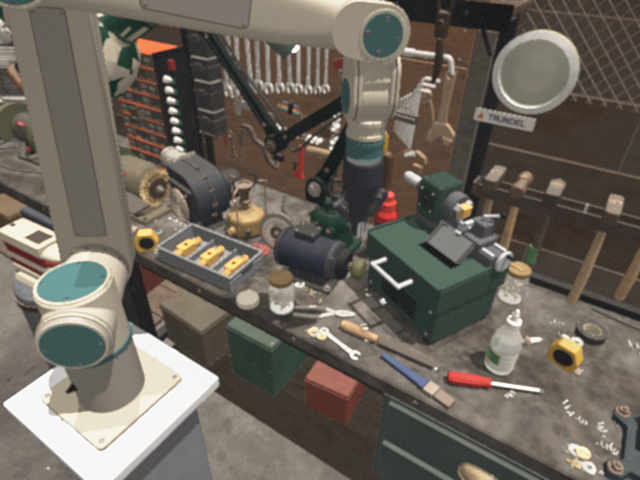

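The final view shows three valves in the tote (210,255), the jar standing (281,290) and the drawer shut with its handle at (390,272).

```bash
python3 -c "
from rig import robot
print(robot.job_done())"
```

```text
the job is handed in; nothing more can be done
None
```

The job is handed in at about 39 s: both valve bodies lie flat in the tote's two empty lanes, the bar end is still in the drawer, the drawer is pushed home against its stop, and the jar is still standing.

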